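Find the full-weight dummy load on the trip balance and seat it in the rotor

ROBOT

A 6-joint arm with a two-finger parallel gripper is mounted at the origin on a cart in front of the work surface, level with it; the furniture and walls round the work are solid. World frame = base frame: x ahead of the robot, y to its left, z up, the work surface at z = 0. Lengths are in m, angles in rad, forces in N, time in s.
With the tool pointing down it reaches from about 0.35 to 0.975 m from the base axis. Payload 4.9 kg.
Tool frame: the origin (TCP) lies at the very end of the fingers, on their centre line; the grasp point (between the pads) lies 19 mm behind it (ctrl.grasp_offset is the distance from the TCP to the grasp point, in m); z points along the fingers, y is the line along which they close (so a half turn about z gives the same grasp; the last joint's range is limited). The gripper opens to 85 mm and grips with 20 to 120 N. Pads are 22 mm wide; open, the fingers measure 114 mm over their backs; the gripper's body (76 mm by 85 mm) begins 54 mm behind the grasp point. The pads swing forward as they close: fully open they stand 13 mm farther back than shut.
Start: joints at [1.177, 0.053, 1.613, -0, 1.476, -0.119], TCP at [0.17, 0.602, 0.231] pointing down, gripper open.
Joint ranges: [-3.01, 3.01], [-1.01, 2.22], [0.06, 2.58], [-1.02, 4.17], [0.09, 2.62], [-3.14, 3.14]. Speed limits (rad/s): [2.57, 2.57, 3.14, 3.14, 3.14, 3.14].

INTERFACE

Orientations are given as a rotation vector (axis times angle).
In Python, from station import ctrl, optics gives the robot as it stands.
- The arm moves only by the shell command python3 -m handwheel 'ROWS' [OPENING] [FORCE]. ROWS is JSON, a list of rows, each an object of numbers: "tx", "ty", "tz": the shift along the tool's x, y, z in mm; "roll": the turn about the tool's z in rad. A call has 1 to 12 rows; each row shifts and turns the commanded pose from where the row before left it, along the tool's axes as they then stand; what a row does not reach is not made up. A row lasts 1/12 s, in which the tool goes at most 41.7 mm and 7.16 degrees, less where a joint would pass 70% of its speed; a pose out of reach is approached as far as the arm can. A call with a gripper value outside its range is refused whole. OPENING is the finger opening in mm, from 0 to 85.4, set as the call begins (- or left out, the last holds). The fingers move at their own pace and stop on an object; FORCE is the grip in N (left out, the last holds). Time passes only in rows, so rows that do not move let the fingers close. It gives the time, the measured TCP pose, the force, the opening and the grip force at its end, in the units of the state.
- ctrl.get_obs(): the state, without advancing time (a new reading comes with each control period).
- optics.get_image(name): name is "side" or "top" or "wrist"; returns (picture, depth): 384x512x3 uint8, red, green, blue; 384x512 float32, m along the optical axis (not along the pixel's ray), 0 where there is no reading.
- optics.camera_params(name): a dict with "mtx" (3x3 intrinsics, pixels), "extrinsics" (4x4, takes a point from camera to world coordinates); the wrist camera has in their place "tool_from_camera" (4x4, takes a point from camera to tool coordinates, whose origin is the TCP and whose axes are the flange's). Camera axes: x right, y down, z forward; pixel columns grow to the right and rows downward; lengths in m; the calibration is good to about 2 mm. A picture is of the moment at which its call begins: read the wrist's pose just before it. camera_params takes no time and is no camera call.
- ctrl.finish_job(): hands the job in; it is judged then, once.
The state is a dict: "t": time; "q": joint angles; "dq": joint speeds; "effort": joint torques, N m; "tool_pos": TCP position; "tool_rot": TCP orientation; "contact_force": force on the tool from outside, world axes, zero at the start; "wrist_torque": the same for the moment, N m; "opening": finger opening in m; "grip_force": force on a finger pad.
Only numpy, scipy, OpenCV 4.12 (cv2) and the standard library are available. Lean on these libraries where they do the work, as an engineer would, in place of code of your own. Each camera call takes 0.05 s, during which the arm holds its last target. There are 200 camera calls.

TASK

The two loose steel dummy loads look alike but one is underweight: stand them gently on opposite pans of the trip balance, let go of both and see which side drops. Then take the load from the side that dropped, put it into the empty bucket of the rotor and push it firmly (about 20 N) down onto the cushion at the bottom, and let go. Leave the lighter load standing on its pan, and do not disturb the other things or bear hard on the balance.

Things in the scene. Friction and masses are not known exactly. Their poses are not given: they have to be found in the camera images.
- load_a: one of two loose steel dummy loads, standing on the worktop: body 28 mm across, foot chamfered 2 mm; collar 34 mm across at 58 to 62 mm height; above it a knurled grip head 22 mm across up to 88 mm. Origin at the centre of its underside, z up its axis. One load weighs about 0.18 kg, the other about 0.10 kg; which is which changes and cannot be seen
- load_b: the other loose dummy load, the same in every dimension; origin at the centre of its underside, z up along its axis. Both stand to the left of a fixed clamp stand, 0.22 m tall, that stands near the front edge between balance and robot: carry things above it
- balance: two-pan trip balance, fixed: grey base 100 x 270 mm, open parallel beam, two round steel pans 102 mm across, one 100 mm to its left (+y of the balance), one 100 mm to its right. It must never bear more than 25 N. Origin under the middle of the base, y along the beam to the left pan
- pan_left_top (a point): centre of the top of the left pan (+y end of the balance); moves with the pan; z up. The pans stay level; each goes 9 mm up or down from the middle, where its top is 105 mm above the worktop. Empty they stand level; a loaded pan sinks, damped, onto its stop in under a second. Nothing stands above the pans
- pan_right_top (a point): centre of the top of the right pan (-y end of the balance); moves with the pan; z up
- beam (a joint): tilt of the balance's beam in rad: 0 level, positive when the left pan is down and the right one up, negative when the right pan is down; stops at plus and minus 0.09
- rotor: swing-out rotor on its storage stand, fixed: four arms and four grey buckets on a circle of 72 mm radius; three hold dummy loads that stick up to 128 mm above the worktop, the fourth, on the -x side of the rotor, is empty. Hub 86 mm high. Nothing of it may be pushed with more than 35 N. Origin on the worktop under the hub's axis
- bucket_mouth (a point): centre of the empty bucket's mouth at its flared rim, 80 mm above the worktop; z up. Bore about 32 mm, vertical. Sprung rubber beads 18 mm down grip the load: sliding past them takes 2 to 8 N, so it does not drop in by itself. A cushion stops it hard; its top lies 34 to 44 mm below the rim, different each time, not measured: home is when the push reaches 12 N
- vial_3: small capped glass vial, 22 mm across, 46 mm tall, standing between balance and rotor; must stay. Origin at its underside
- marker_1: white marker pen lying on the worktop, 136 mm long; must stay. Origin under its middle
- label_tape: roll of tape lying flat, 60 mm across, 19 mm high; must stay. Origin under its middle
Things that resemble listed ones, but are neither listed nor needed, are in the scene too. Leave any green or yellow look-alike of the load_a alone.

How it is judged:
By the outcome, as a careful person would: the job done as asked, in the order asked, and still so for the second after the job is handed in, with the robot touching nothing.
It also fails if it takes over 72 s, if anything falls off the work surface, if the arm or the gripper's body presses on something with over 40 N, if the wrist force passes 120 N, or if a joint passes its speed limit or range.

## Working session

There is one attempt and no reset: what is moved stays moved. The work goes in short steps, Python scripts to look and compute and a shell command to move; the robot and the scene stay as the last step left them, time stands still between calls to the robot, and variables do not carry over. Pictures are saved under pics/ and viewed, at most 13 in all, crops included, and the job is handed in when it is done.

```bash
ls; mkdir -p pics; python3 - <<'E'
from station import ctrl, optics
import cv2,numpy as np
o=ctrl.get_obs();print(o['t'],o['tool_pos'],o['tool_rot'],o['opening'],ctrl.grasp_offset)
for n in ['side','top','wrist']:
    im,d=optics.get_image(n);np.savez('pics/%s0.npz'%n,im=im,d=d)
    cv2.imwrite('pics/%s0.png'%n,im[:,:,::-1])
    p=optics.camera_params(n);print(n,{k:np.round(v,4).tolist() if hasattr(v,'shape') or isinstance(v,list) else v for k,v in p.items()})
a=cv2.imread('pics/top0.png');b=cv2.imread('pics/side0.png')
E
```

```text
pics
0.0 [0.16935164 0.60096961 0.23006519] [-4.30231166e-01 -3.11147102e+00  3.06253602e-03] 0.08523168218588083 0.0187
side {'mtx': [[395.3878, 0.0, 256.1811], [0.0, 395.3878, 195.9689], [0.0, 0.0, 1.0]], 'extrinsics': [[-0.9704, -0.0909, 0.2238, 0.2402], [-0.2414, 0.3972, -0.8854, 1.1639], [-0.0084, -0.9132, -0.4074, 0.6454], [0.0, 0.0, 0.0, 1.0]]}
top {'mtx': [[452.7773, 0.0, 258.1152], [0.0, 452.7773, 195.6472], [0.0, 0.0, 1.0]], 'extrinsics': [[-0.0253, -0.9846, 0.1727, 0.2742], [-0.9997, 0.0239, -0.0102, 0.0126], [0.0059, -0.1729, -0.9849, 1.569], [0.0, 0.0, 0.0, 1.0]]}
wrist {'mtx': [[274.5303, 0.0, 259.2631], [0.0, 274.5303, 187.226], [0.0, 0.0, 1.0]], 'tool_from_camera': [[-0.0006, -0.9499, -0.3125, 0.0807], [1.0, -0.0006, 0.0001, -0.001], [-0.0002, -0.3125, 0.9499, -0.1422], [0.0, 0.0, 0.0, 1.0]]}
```

View pics/top0.png

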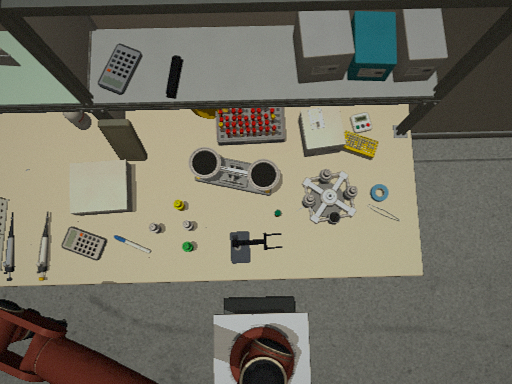

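View pics/side0.png

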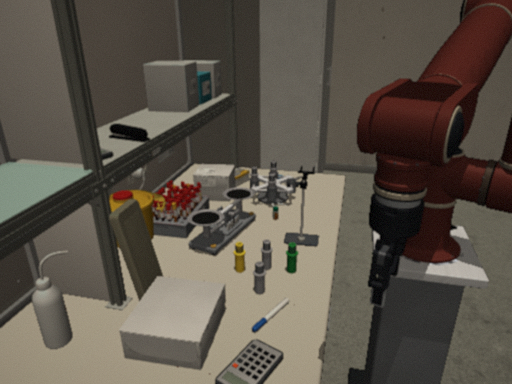

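Top view: steel loads at about (155,227) and (189,225). Look-alikes: yellow load (179,204), green load (188,246), green-capped vial (278,213), and steel loads in the rotor at (326,174), (351,190), (309,201). I choose the two loose grey ones. The balance pans are at (205,163) and (263,177), the rotor hub is at (330,196), and the dark empty bucket is at (334,217).

```bash
cat > h.py <<'E'
from station import ctrl, optics
import cv2,numpy as np
from scipy.spatial.transform import Rotation as R
def shot(n,tag):
    o=ctrl.get_obs(); im,d=optics.get_image(n); p=optics.camera_params(n)
    if n=='wrist':
        T=np.eye(4);T[:3,:3]=R.from_rotvec(o['tool_rot']).as_matrix();T[:3,3]=o['tool_pos'];E=T@np.array(p['tool_from_camera'])
    else: E=np.array(p['extrinsics'])
    np.savez('pics/%s.npz'%tag,im=im,d=d,K=p['mtx'],E=E)
    cv2.imwrite('pics/%s.png'%tag,im[:,:,::-1]); return im,d,np.array(p['mtx']),E
def load(tag):
    z=np.load('pics/%s.npz'%tag);return z['im'],z['d'],z['K'],z['E']
def ray(K,E,u,v):
    r=E[:3,:3]@np.linalg.solve(K,[u,v,1.]);return E[:3,3],r
def plane(K,E,u,v,z):
    c,r=ray(K,E,u,v);return c+r*(z-c[2])/r[2]
def cloud(d,K,E):
    v,u=np.mgrid[:384,:512];r=np.stack([(u-K[0,2])/K[0,0]*d,(v-K[1,2])/K[1,1]*d,d],-1)
    return r@E[:3,:3].T+E[:3,3]
def proj(K,E,P):
    q=np.linalg.inv(E)@np.append(P,1);w=K@q[:3];return w[:2]/w[2]
E
python3 - <<'E'
from h import *
im,d,K,E=shot('top','top1')
P=cloud(d,K,E)
for nm,u,v in [('A',155,227),('B',189,225),('yel',179,204),('grn',188,246),('clampbase',240,245),('panL',205,163),('panR',263,177),('hub',330,196),('bucket',334,217),('vial',278,213)]:
    print(nm,plane(K,E,u,v,{'p':.105,'h':.086}.get(nm[0],.088)).round(3),P[v,u].round(3))
c=cv2.resize(im[120:265,140:400],None,fx=3,fy=3,interpolation=cv2.INTER_CUBIC);cv2.imwrite('pics/c1.png',c[:,:,::-1])
E
```

```text
A [0.438 0.338 0.088] [0.438 0.338 0.086]
B [0.442 0.226 0.088] [0.442 0.226 0.089]
yel [0.512 0.259 0.088] [0.513 0.26  0.086]
grn [0.373 0.229 0.088] [0.373 0.228 0.095]
clampbase [0.372 0.06  0.088] [0.364 0.056 0.206]
panL [0.645 0.171 0.105] [0.646 0.171 0.102]
panR [ 0.593 -0.02   0.105] [ 0.594 -0.021  0.099]
hub [ 0.527 -0.242  0.086] [ 0.527 -0.242  0.086]
bucket [ 0.456 -0.251  0.088] [ 0.462 -0.26   0.04 ]
vial [ 0.474 -0.067  0.088] [ 0.48  -0.069  0.046]
```

View pics/c1.png

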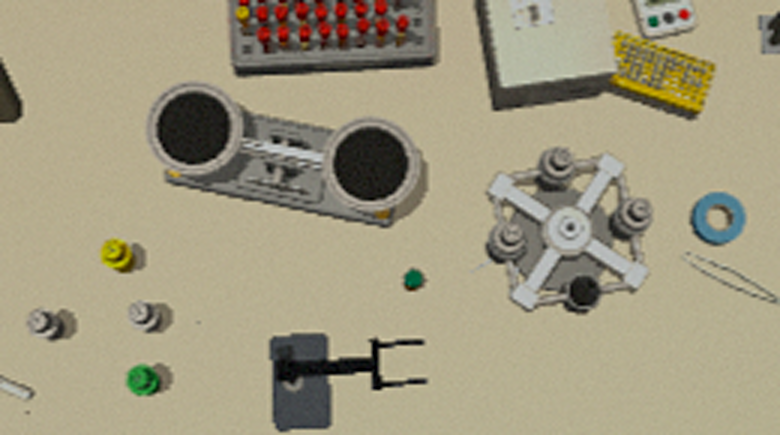

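```bash
python3 -m handwheel '[{"tx":-29,"ty":-20,"tz":-5},{"tx":-29,"ty":-20,"tz":-5},{"tx":-29,"ty":-20,"tz":-5},{"tx":-29,"ty":-20,"tz":-5},{"tx":-29,"ty":-20},{"tx":-29,"ty":-20},{"tx":-29,"ty":-20},{"tx":-29,"ty":-20},{"tx":-29,"ty":-20},{"tx":-29,"ty":-20},{"tx":-29,"ty":-20},{"tx":-29,"ty":-16}]' 60
python3 -m handwheel '[{"roll":-0.09},{"roll":-0.09},{"roll":-0.094},{},{}]'
python3 - <<'E'
from h import *
im,d,K,E=shot('wrist','w1');o=ctrl.get_obs();print(o['t'],o['tool_pos'],o['tool_rot'],o['contact_force'])
E
```

```text
0.25 [0.16948747 0.60129016 0.23071495] [-4.30231217e-01 -3.11175850e+00  1.43834007e-03] [-0.70701479 -0.7703208   0.59087281]$[0]: bad value
$[0]: bad value
```

View pics/w1.png

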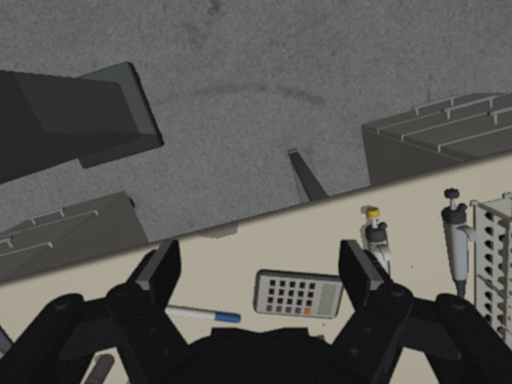

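The wrist view shows calculator (298,293), marker (205,315) and pipettes, but no loads yet, because the move was refused. Rows seem to need every key.

```bash
python3 -m handwheel '[{"tx":-29,"ty":-20,"tz":-5,"roll":0},{"tx":-29,"ty":-20,"tz":-5,"roll":0},{"tx":-29,"ty":-20,"tz":-5,"roll":0},{"tx":-29,"ty":-20,"tz":-5,"roll":0},{"tx":-29,"ty":-20,"tz":0,"roll":0},{"tx":-29,"ty":-20,"tz":0,"roll":0},{"tx":-29,"ty":-20,"tz":0,"roll":0},{"tx":-29,"ty":-20,"tz":0,"roll":0},{"tx":-29,"ty":-20,"tz":0,"roll":0},{"tx":-29,"ty":-20,"tz":0,"roll":0},{"tx":-29,"ty":-20,"tz":0,"roll":0},{"tx":-29,"ty":-16,"tz":0,"roll":0}]' 60 && 
python3 -m handwheel '[{"tx":0,"ty":0,"tz":0,"roll":-0.09},{"tx":0,"ty":0,"tz":0,"roll":-0.09},{"tx":0,"ty":0,"tz":0,"roll":-0.094},{"tx":0,"ty":0,"tz":0,"roll":0},{"tx":0,"ty":0,"tz":0,"roll":0}]' &&
python3 - <<'E'
from h import *
im,d,K,E=shot('wrist','w2');o=ctrl.get_obs();print(o['t'],o['tool_pos'],o['tool_rot'],o['contact_force'])
E
```

```text
t: 1.25
tool_pos: [0.4412, 0.2782, 0.2514]
tool_rot: [0.431, 3.112, 0.0]
contact_force: [0.4, 0.7, 0.2]
opening: 0.0601
grip_force: 0.0
t: 1.67
tool_pos: [0.4404, 0.2799, 0.2512]
tool_rot: [-0.005, -3.141, 0.0]
contact_force: [0.7, 0.4, 0.7]
opening: 0.06
grip_force: 0.0
1.7167 [0.44036927 0.27998797 0.25120035] [-4.46903402e-03 -3.14143230e+00  1.34865630e-04] [-0.19179563  0.15484238  0.20382874]
```

View pics/w2.png

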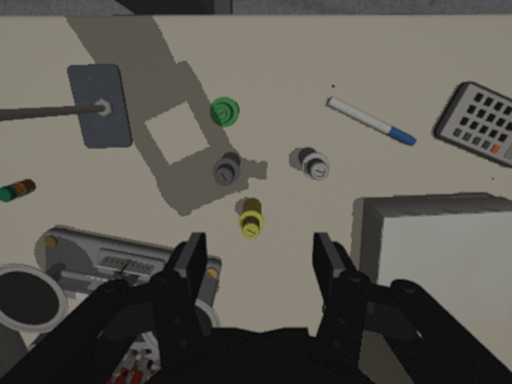

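The wrist view shows steel heads at (222,175) (load B, by green and yellow) and (320,171) (load A). Next I locate their tops from depth, from rays, and against the top view.

```bash
cat > m.py <<'E'
from h import *
def heads(tag,cents,zlo=.078,r=.03):
    im,d,K,E=load(tag);P=cloud(d,K,E);out=[]
    for c in cents:
        m=(np.hypot(P[...,0]-c[0],P[...,1]-c[1])<r)&(P[...,2]>zlo)&(P[...,2]<zlo+.03)&(d>0)
        zt=np.percentile(P[m][:,2],80) if m.any() else 0
        m2=(m&(P[...,2]>zt-.006)).astype(np.uint8)
        (x,y),rr=cv2.minEnclosingCircle(cv2.findNonZero(m2));ys,xs=np.nonzero(m2)
        out.append(dict(px=(x,y),r=rr,zt=zt,plane=plane(K,E,x,y,zt),mean=P[m2>0].mean(0)))
    return out
E
python3 - <<'E'
from m import *
C=[(.438,.338),(.442,.226)]
A=heads('top1',C);W=heads('w2',C)
for a,w in zip(A,W):
    for q in(a,w):print({k:np.round(v,4) for k,v in q.items()})
    # two-view triangulation
    M=[];b=[]
    for tag,q in(('top1',a),('w2',w)):
        im,d,K,E=load(tag);c,r=ray(K,E,*q['px']);r/=np.linalg.norm(r);N=np.eye(3)-np.outer(r,r);M.append(N);b.append(N@c)
    print('tri',np.linalg.lstsq(np.vstack(M),np.hstack(b),rcond=None)[0].round(4))
im,d,K,E=load('top1');P=cloud(d,K,E)
for n,c in(('L',(.646,.171)),('R',(.594,-.021))):
    m=(np.hypot(P[...,0]-c[0],P[...,1]-c[1])<.075)&(P[...,2]>.09)&(P[...,2]<.12)
    (x,y),rr=cv2.minEnclosingCircle(cv2.findNonZero(m.astype(np.uint8)));z=np.median(P[m][:,2])
    print(n,x,y,rr*1.47/452,z,plane(K,E,x,y,z),m.sum())
E
```

```text
{'px': array([152.1364, 226.5909]), 'r': np.float64(3.1916), 'zt': np.float64(0.0894), 'plane': array([0.4393, 0.3467, 0.0894]), 'mean': array([0.4397, 0.3469, 0.0882])}
{'px': array([319. , 170.5]), 'r': np.float64(9.7083), 'zt': np.float64(0.0876), 'plane': array([0.44  , 0.3477, 0.0876]), 'mean': array([0.4406, 0.348 , 0.0867])}
tri [0.4391 0.3466 0.0913]
{'px': array([186.1842, 223.6053]), 'r': np.float64(3.2413), 'zt': np.float64(0.089), 'plane': array([0.4464, 0.2354, 0.089 ]), 'mean': array([0.4464, 0.2354, 0.0877])}
{'px': array([223.8056, 176.    ]), 'r': np.float64(9.6716), 'zt': np.float64(0.0877), 'plane': array([0.4462, 0.238 , 0.0877]), 'mean': array([0.4466, 0.2379, 0.0866])}
tri [0.4477 0.2369 0.0808]
L 208.0 162.5 0.06350179663801615 0.10435302645601463 [0.64694538 0.16109024 0.10435303] 807
R 263.3999938964844 174.0 0.052658065694623286 0.1048951496881032 [ 0.60327618 -0.0219874   0.10489515] 809
```

```bash
python3 -m handwheel '[{"tx":0,"ty":33.8,"tz":10,"roll":0},{"tx":0,"ty":33.7,"tz":35,"roll":0},{"tx":0,"ty":0,"tz":35,"roll":0},{"tx":0,"ty":0,"tz":35,"roll":0},{"tx":0,"ty":0,"tz":30,"roll":0},{"tx":0,"ty":0,"tz":20,"roll":0},{"tx":0,"ty":0,"tz":15,"roll":0},{"tx":0,"ty":0,"tz":5,"roll":0},{"tx":0,"ty":0,"tz":0,"roll":0},{"tx":0,"ty":0,"tz":0,"roll":0}]' 60 40
python3 - <<'E'
from m import *
im,d,K,E=load('top1');g=im.max(2)
for n,c in(('L',(.646,.165)),('R',(.6,-.021))):
    P=cloud(d,K,E)
    m=((g<70)&(np.hypot(P[...,0]-c[0],P[...,1]-c[1])<.055)).astype(np.uint8)
    cs,_=cv2.findContours(m,0,1);k=max(cs,key=cv2.contourArea);(x,y),(a,b),t=cv2.fitEllipse(k)
    print(n,x,y,a,b,plane(K,E,x,y,.105).round(4))
E
```

```text
t: 2.55
tool_pos: [0.4409, 0.343, 0.072]
tool_rot: [0.002, 3.141, 0.001]
contact_force: [0.7, -0.0, 0.8]
opening: 0.0601
grip_force: 0.0
L 204.20802307128906 162.31565856933594 23.102846145629883 23.42549705505371 [0.6477 0.1736 0.105 ]
R 263.0932312011719 174.3161163330078 23.263134002685547 23.585193634033203 [ 0.6022 -0.0209  0.105 ]
```

```bash
python3 - <<'E'
from h import *
im,d,K,E=shot('side','s2');c=cv2.resize(im[180:330,180:420],None,fx=3,fy=3);cv2.imwrite('pics/s2c.png',c[:,:,::-1])
E
```

```text
(no output)
```

View pics/s2c.png

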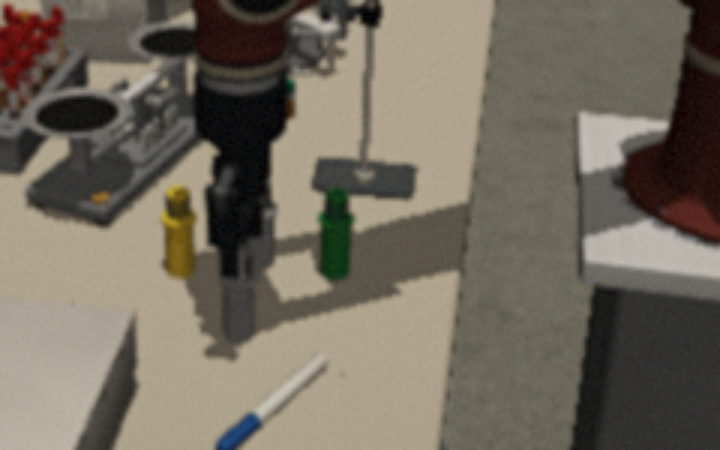

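Side crop: the gripper is over load A at about (238,290), straddling its head, with yellow and green clear. The TCP is 4.5 mm short in y and 6 mm high, so I correct that and grip.

```bash
python3 -m handwheel '[{"tx":0.5,"ty":4.5,"tz":0,"roll":0},{"tx":0,"ty":0,"tz":5.5,"roll":0},{"tx":0,"ty":0,"tz":0,"roll":0},{"tx":0,"ty":0,"tz":0,"roll":0}]' &&
python3 -m handwheel '[{"tx":0,"ty":0,"tz":0,"roll":0},{"tx":0,"ty":0,"tz":0,"roll":0},{"tx":0,"ty":0,"tz":0,"roll":0},{"tx":0,"ty":0,"tz":0,"roll":0},{"tx":0,"ty":0,"tz":0,"roll":0},{"tx":0,"ty":0,"tz":0,"roll":0}]' 10 50
```

```text
t: 2.93
tool_pos: [0.44, 0.3472, 0.0658]
tool_rot: [-0.001, -3.142, 0.0]
contact_force: [-0.5, 0.7, -0.0]
opening: 0.0595
grip_force: 0.0
t: 3.43
tool_pos: [0.4402, 0.3474, 0.0661]
tool_rot: [0.001, 3.141, 0.001]
contact_force: [0.9, 1.0, 0.8]
opening: 0.0201
grip_force: 48.8
```

```bash
python3 -m handwheel '[{"tx":0,"ty":0,"tz":-20,"roll":0},{"tx":0,"ty":0,"tz":-35,"roll":0},{"tx":0,"ty":0,"tz":-35,"roll":0},{"tx":0,"ty":0,"tz":-35,"roll":0},{"tx":0,"ty":0,"tz":-25,"roll":0},{"tx":-15,"ty":-12,"tz":-20,"roll":0},{"tx":-20,"ty":-17,"tz":0,"roll":0},{"tx":-25,"ty":-21,"tz":0,"roll":0},{"tx":-25,"ty":-21,"tz":0,"roll":0},{"tx":-25,"ty":-21,"tz":0,"roll":0},{"tx":-25,"ty":-21,"tz":0,"roll":0},{"tx":-25,"ty":-21,"tz":0,"roll":0}]' &&
python3 -m handwheel '[{"tx":-20,"ty":-17,"tz":0,"roll":0},{"tx":-17,"ty":-14,"tz":0,"roll":0},{"tx":-10,"ty":-9,"tz":0,"roll":0},{"tx":0,"ty":0,"tz":0,"roll":0},{"tx":0,"ty":0,"tz":0,"roll":0},{"tx":0,"ty":0,"tz":0,"roll":0},{"tx":0,"ty":0,"tz":0,"roll":0}]'
python3 - <<'E'
from m import *
shot('wrist','w3');im,d,K,E=shot('side','s3');o=ctrl.get_obs();print(o['tool_pos'],o['contact_force'],o['wrist_torque'],o['opening'])
a=load('w3')[0];cv2.imwrite('pics/c3.png',np.hstack([cv2.resize(a,(400,300)),cv2.resize(im,(400,300))])[:,:,::-1])
E
```

```text
t: 4.43
tool_pos: [0.6006, 0.2116, 0.2351]
tool_rot: [-0.001, -3.14, 0.001]
contact_force: [0.1, -0.7, 0.1]
opening: 0.0204
grip_force: 49.0
t: 5.02
tool_pos: [0.6461, 0.174, 0.2358]
tool_rot: [0.001, -3.141, -0.0]
contact_force: [-0.4, 0.5, -0.5]
opening: 0.0206
grip_force: 49.0
[0.6462053  0.1739331  0.23596221] [ 0.3879349   0.56455882 -0.90741521] [-0.02289564 -0.01264647 -0.00660791] 0.020370272846927228
```

View pics/c3.png

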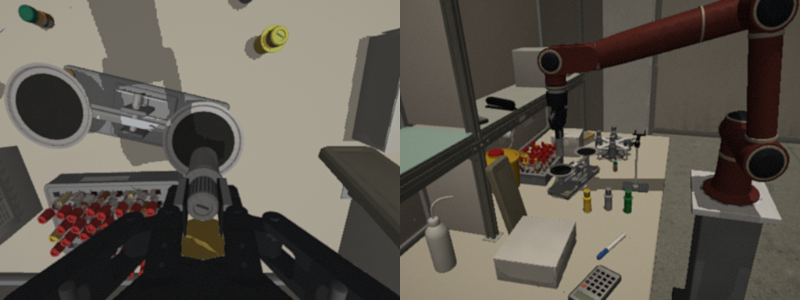

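Wrist half: load A hangs straight over the left pan ((205,140) in the half), and the right pan is at (48,105). Side half: the gripper is above the left pan and nothing has been disturbed. I check pan height and centre from the wrist, then lower.

```bash
cat > pan.py <<'E'
from m import *
def pan(tag,c,z=.105):
    im,d,K,E=load(tag);P=cloud(d,K,E);r=np.hypot(P[...,0]-c[0],P[...,1]-c[1])
    m=((im.max(2)<75)&(r<.052)).astype(np.uint8)
    k=max(cv2.findContours(m,0,1)[0],key=cv2.contourArea);(x,y),(a,b),t=cv2.fitEllipse(cv2.convexHull(k))
    zz=np.median(P[(r<.035)&(P[...,2]>.08)&(P[...,2]<.125)][:,2])
    return (x,y),(a,b),zz,plane(K,E,x,y,zz).round(4)
E
python3 - <<'E'
from pan import *
print(pan('w3',(.602,-.021)))
im,d,K,E=load('w3');P=cloud(d,K,E)
for c in((.602,-.021),(.6477,.1736)):
    r=np.hypot(P[...,0]-c[0],P[...,1]-c[1]);m=(r>.045)&(r<.056)&(P[...,2]>.085)&(P[...,2]<.125);p=P[m];
    A=np.c_[2*p[:,:2],np.ones(len(p))];s=np.linalg.lstsq(A,(p[:,:2]**2).sum(1),rcond=None)[0];print('rim',s[:2],np.sqrt(s[2]+s[:2]@s[:2]),np.median(p[:,2]))
E
python3 -m handwheel '[{"tx":-0.8,"ty":0,"tz":20,"roll":0},{"tx":-0.5,"ty":0,"tz":20,"roll":0},{"tx":0,"ty":0,"tz":12,"roll":0},{"tx":0,"ty":0,"tz":6,"roll":0},{"tx":0,"ty":0,"tz":0,"roll":0},{"tx":0,"ty":0,"tz":0,"roll":0}]'
```

```text
((62.706546783447266, 136.0078125), (75.11845397949219, 93.77134704589844), np.float64(0.10456900185394036), array([ 0.6017, -0.0209,  0.1046]))
rim [ 0.60312027 -0.02067773] 0.04968822028542171 0.10555799540222999
rim [0.648747   0.17373797] 0.04970818312272991 0.10568237834961539
t: 5.62
tool_pos: [0.6482, 0.1732, 0.178]
tool_rot: [-0.001, -3.142, -0.0]
contact_force: [-0.0, -0.1, -1.0]
opening: 0.02
grip_force: 49.0
```

```bash
python3 -m handwheel '[{"tx":0,"ty":0,"tz":2.5,"roll":0},{"tx":0,"ty":0,"tz":2.5,"roll":0},{"tx":0,"ty":0,"tz":2,"roll":0},{"tx":0,"ty":0,"tz":1,"roll":0},{"tx":0,"ty":0,"tz":1,"roll":0},{"tx":0,"ty":0,"tz":1,"roll":0},{"tx":0,"ty":0,"tz":1,"roll":0},{"tx":0,"ty":0,"tz":1,"roll":0},{"tx":0,"ty":0,"tz":1,"roll":0},{"tx":0,"ty":0,"tz":0,"roll":0},{"tx":0,"ty":0,"tz":0,"roll":0}]'
python3 - <<'E'
from pan import *
shot('wrist','w4');print(pan('w4',(.602,-.021)),ctrl.get_obs()['contact_force'])
im=load('w4')[0]
E
```

```text
t: 6.53
tool_pos: [0.6481, 0.173, 0.1646]
tool_rot: [-0.001, -3.141, -0.0]
contact_force: [-0.4, 0.6, -1.0]
opening: 0.0202
grip_force: 49.1
((-8.689071655273438, 147.64903259277344), (98.03533172607422, 131.67684936523438), np.float64(0.11113264647436005), array([ 0.6013, -0.0196,  0.1111])) [ 0.31294015 -0.04685437 -1.61358769]
```

The right pan has risen to 0.111, so the load is standing on the left pan. I go a touch lower, release and retreat.

```bash
python3 -m handwheel '[{"tx":0,"ty":0,"tz":1,"roll":0},{"tx":0,"ty":0,"tz":0.5,"roll":0},{"tx":0,"ty":0,"tz":0,"roll":0},{"tx":0,"ty":0,"tz":0,"roll":0}]' &&
python3 -m handwheel '[{"tx":0,"ty":0,"tz":0,"roll":0},{"tx":0,"ty":0,"tz":0,"roll":0},{"tx":0,"ty":0,"tz":0,"roll":0},{"tx":0,"ty":0,"tz":0,"roll":0},{"tx":0,"ty":0,"tz":0,"roll":0},{"tx":0,"ty":0,"tz":-10,"roll":0},{"tx":0,"ty":0,"tz":-25,"roll":0},{"tx":0,"ty":0,"tz":-35,"roll":0},{"tx":0,"ty":0,"tz":-30,"roll":0},{"tx":0,"ty":0,"tz":0,"roll":0},{"tx":0,"ty":0,"tz":0,"roll":0}]' 60
python3 - <<'E'
from pan import *
shot('wrist','w5');print(pan('w5',(.602,-.021)),heads('w5',[(.648,.173)],.17))
E
```

```text
t: 6.92
tool_pos: [0.6481, 0.173, 0.1632]
tool_rot: [-0.001, -3.141, -0.0]
contact_force: [0.3, 0.1, -1.2]
opening: 0.0203
grip_force: 49.0
t: 7.83
tool_pos: [0.6498, 0.1732, 0.268]
tool_rot: [0.001, 3.135, 0.002]
contact_force: [-0.5, 0.2, -0.8]
opening: 0.0601
grip_force: 0.0
((77.21240997314453, 128.85850524902344), (70.64807891845703, 87.10980987548828), np.float64(0.11349248732126774), array([ 0.6018, -0.0205,  0.1135])) [{'px': (260.8385925292969, 191.3734130859375), 'r': 12.620708465576172, 'zt': np.float64(0.1834830336134719), 'plane': array([0.64775879, 0.17385761, 0.18348303]), 'mean': array([0.64815949, 0.17403871, 0.18256688])}]
```

A stands on the pan at (0.648,0.174), top 0.184. On to B.

```bash
python3 -m handwheel '[{"tx":15,"ty":5,"tz":0,"roll":0},{"tx":30,"ty":9,"tz":0,"roll":0},{"tx":33,"ty":10,"tz":0,"roll":0},{"tx":33,"ty":10,"tz":0,"roll":0},{"tx":33,"ty":10,"tz":0,"roll":0},{"tx":30,"ty":10,"tz":0,"roll":0},{"tx":20,"ty":7,"tz":20,"roll":0},{"tx":9,"ty":3,"tz":30,"roll":0},{"tx":0,"ty":0,"tz":30,"roll":0},{"tx":0,"ty":0,"tz":20,"roll":0},{"tx":0,"ty":0,"tz":0,"roll":0},{"tx":0,"ty":0,"tz":0,"roll":0}]'
python3 - <<'E'
from pan import *
shot('wrist','w6');o=ctrl.get_obs();print(o['tool_pos'],heads('w6',[(.4465,.2375)]),pan('w6',(.602,-.021)))
E
```

```text
t: 8.88
tool_pos: [0.4436, 0.2366, 0.161]
tool_rot: [-0.001, -3.137, 0.003]
contact_force: [-0.2, 0.3, 0.8]
opening: 0.0599
grip_force: 0.0
[0.44503675 0.23701458 0.1630513 ] [{'px': (261.28570556640625, 201.7142791748047), 'r': 13.132081985473633, 'zt': np.float64(0.08766679403423225), 'plane': array([0.44595945, 0.23727714, 0.08766679]), 'mean': array([0.44648764, 0.23724833, 0.08659475])}] ((37.847320556640625, 308.34283447265625), (78.69824981689453, 93.82996368408203), np.float64(0.11278380234503034), array([0.5334, 0.0466, 0.1128]))
```

```bash
python3 -m handwheel '[{"tx":-1,"ty":0.3,"tz":25,"roll":0},{"tx":0,"ty":0,"tz":25,"roll":0},{"tx":0,"ty":0,"tz":25,"roll":0},{"tx":0,"ty":0,"tz":15,"roll":0},{"tx":0,"ty":0,"tz":4,"roll":0},{"tx":0,"ty":0,"tz":0,"roll":0},{"tx":0,"ty":0,"tz":0,"roll":0},{"tx":0,"ty":0,"tz":0,"roll":0}]'
```

```text
t: 9.6
tool_pos: [0.448, 0.238, 0.0717]
tool_rot: [0.001, 3.138, 0.002]
contact_force: [-0.4, -0.1, 1.0]
opening: 0.06
grip_force: 0.0
```

```bash
python3 -m handwheel '[{"tx":1.2,"ty":-0.5,"tz":3,"roll":0},{"tx":0,"ty":0,"tz":2.6,"roll":0},{"tx":0,"ty":0,"tz":0,"roll":0},{"tx":0,"ty":0,"tz":0,"roll":0}]' &&
python3 -m handwheel '[{"tx":0,"ty":0,"tz":0,"roll":0},{"tx":0,"ty":0,"tz":0,"roll":0},{"tx":0,"ty":0,"tz":0,"roll":0},{"tx":0,"ty":0,"tz":0,"roll":0},{"tx":0,"ty":0,"tz":0,"roll":0},{"tx":0,"ty":0,"tz":0,"roll":0}]' 10 50
```

```text
t: 9.93
tool_pos: [0.4449, 0.2369, 0.0637]
tool_rot: [-0.001, -3.142, 0.0]
contact_force: [0.2, -0.5, 0.6]
opening: 0.0601
grip_force: 0.0
t: 10.43
tool_pos: [0.4452, 0.2371, 0.0639]
tool_rot: [0.001, 3.141, 0.001]
contact_force: [0.1, 0.6, 0.9]
opening: 0.0206
grip_force: 48.9
```

```bash
python3 -m handwheel '[{"tx":0,"ty":0,"tz":-20,"roll":0},{"tx":0,"ty":0,"tz":-35,"roll":0},{"tx":0,"ty":0,"tz":-38,"roll":0},{"tx":0,"ty":0,"tz":-38,"roll":0},{"tx":0,"ty":0,"tz":-38,"roll":0},{"tx":0,"ty":0,"tz":-38,"roll":0},{"tx":-8,"ty":-14,"tz":-25,"roll":0},{"tx":-15,"ty":-25,"tz":-15,"roll":0},{"tx":-19,"ty":-32,"tz":0,"roll":0},{"tx":-19,"ty":-32,"tz":0,"roll":0},{"tx":-19,"ty":-32,"tz":0,"roll":0},{"tx":-19,"ty":-32,"tz":0,"roll":0}]' &&
python3 -m handwheel '[{"tx":-19,"ty":-32,"tz":0,"roll":0},{"tx":-17,"ty":-28,"tz":10,"roll":0},{"tx":-13,"ty":-20,"tz":20,"roll":0},{"tx":-9,"ty":-11,"tz":25,"roll":0},{"tx":0,"ty":0,"tz":25,"roll":0},{"tx":0,"ty":0,"tz":10,"roll":0},{"tx":0,"ty":0,"tz":0,"roll":0},{"tx":0,"ty":0,"tz":0,"roll":0},{"tx":0,"ty":0,"tz":0,"roll":0}]'
```

```text
t: 11.43
tool_pos: [0.5442, 0.0682, 0.31]
tool_rot: [-0.001, -3.141, 0.0]
contact_force: [1.1, -0.0, -1.4]
opening: 0.0205
grip_force: 49.2
t: 12.18
tool_pos: [0.6025, -0.0208, 0.2226]
tool_rot: [0.0, 3.139, -0.001]
contact_force: [0.2, 0.2, -1.0]
opening: 0.0202
grip_force: 49.2
```

```bash
python3 -m handwheel '[{"tx":0,"ty":0,"tz":15,"roll":0},{"tx":0,"ty":0,"tz":12,"roll":0},{"tx":0,"ty":0,"tz":8,"roll":0},{"tx":0,"ty":0,"tz":3,"roll":0},{"tx":0,"ty":0,"tz":0,"roll":0},{"tx":0,"ty":0,"tz":0,"roll":0}]' &&
python3 -m handwheel '[{"tx":0,"ty":0,"tz":2,"roll":0},{"tx":0,"ty":0,"tz":1,"roll":0},{"tx":0,"ty":0,"tz":1,"roll":0},{"tx":0,"ty":0,"tz":1,"roll":0},{"tx":0,"ty":0,"tz":0,"roll":0},{"tx":0,"ty":0,"tz":0,"roll":0}]'
```

```text
t: 12.68
tool_pos: [0.602, -0.0211, 0.183]
tool_rot: [0.001, 3.141, -0.0]
contact_force: [0.2, -0.2, -1.4]
opening: 0.0198
grip_force: 49.2
t: 13.18
tool_pos: [0.602, -0.0212, 0.178]
tool_rot: [0.001, 3.141, -0.0]
contact_force: [-0.8, -0.2, -1.1]
opening: 0.0203
grip_force: 49.3
```

```bash
python3 -m handwheel '[{"tx":0,"ty":0,"tz":1,"roll":0},{"tx":0,"ty":0,"tz":0.5,"roll":0},{"tx":0,"ty":0,"tz":0,"roll":0},{"tx":0,"ty":0,"tz":0,"roll":0}]'
python3 - <<'E'
from m import *
shot('wrist','w7');print(ctrl.get_obs()['contact_force'],heads('w7',[(.648,.173)],.17))
im,d,K,E=load('w7');P=cloud(d,K,E)
r=np.hypot(P[...,0]-.602,P[...,1]+.0207);m=(r>.045)&(r<.051)&(P[...,2]>.09)&(P[...,2]<.13);print(m.sum(),np.percentile(P[m][:,2],[10,50,90]))
E
```

```text
t: 13.52
tool_pos: [0.6019, -0.0213, 0.1763]
tool_rot: [0.001, 3.141, -0.0]
contact_force: [0.5, -0.5, -0.5]
opening: 0.0204
grip_force: 49.3Traceback (most recent call last):
  File "<stdin>", line 2, in <module>
  File "m.py", line 8, in heads
    (x,y),rr=cv2.minEnclosingCircle(cv2.findNonZero(m2));ys,xs=np.nonzero(m2)
             ~~~~~~~~~~~~~~~~~~~~~~^^^^^^^^^^^^^^^^^^^^^
cv2.error: OpenCV(4.12.0) /io/opencv/modules/imgproc/src/shapedescr.cpp:201: error: (-215:Assertion failed) count >= 0 && (depth == CV_32F || depth == CV_32S) in function 'minEnclosingCircle'
```

```bash
python3 - <<'E'
from m import *
im,d,K,E=load('w7');P=cloud(d,K,E)
r=np.hypot(P[...,0]-.602,P[...,1]+.0207);m=(r>.045)&(r<.051)&(P[...,2]>.09)&(P[...,2]<.13);print(m.sum(),np.percentile(P[m][:,2],[10,50,90]))
E
```

```text
2122 [0.11096464 0.11247256 0.1142413 ]
```

The pan (0.112) is about 2 mm below its raised position, so B is bearing on it. Release.

```bash
python3 -m handwheel '[{"tx":0,"ty":0,"tz":0,"roll":0},{"tx":0,"ty":0,"tz":0,"roll":0},{"tx":0,"ty":0,"tz":0,"roll":0},{"tx":0,"ty":0,"tz":0,"roll":0},{"tx":0,"ty":0,"tz":0,"roll":0},{"tx":0,"ty":0,"tz":-10,"roll":0},{"tx":0,"ty":0,"tz":-25,"roll":0},{"tx":0,"ty":0,"tz":-35,"roll":0},{"tx":0,"ty":0,"tz":-30,"roll":0},{"tx":0,"ty":0,"tz":0,"roll":0},{"tx":0,"ty":0,"tz":0,"roll":0},{"tx":0,"ty":0,"tz":0,"roll":0}]' 60 && python3 -m handwheel '[{"tx":0,"ty":0,"tz":0,"roll":0},{"tx":0,"ty":0,"tz":0,"roll":0},{"tx":0,"ty":0,"tz":0,"roll":0},{"tx":0,"ty":0,"tz":0,"roll":0},{"tx":0,"ty":0,"tz":0,"roll":0},{"tx":0,"ty":0,"tz":0,"roll":0},{"tx":0,"ty":0,"tz":0,"roll":0},{"tx":0,"ty":0,"tz":0,"roll":0},{"tx":0,"ty":0,"tz":0,"roll":0}]'
python3 - <<'E'
from m import *
shot('wrist','w8');shot('side','s8');shot('top','t8')
for t in('w8','t8'):
    for z in (.176,):
        for c in((.648,.173),(.602,-.021)):
            try:print(t,heads(t,[c],z))
            except Exception as e:print(t,c,'fail')
a=cv2.resize(load('w8')[0],(400,300));b=cv2.resize(load('s8')[0][160:260,160:310],(400,300))
cv2.imwrite('pics/c8.png',np.hstack([a,b])[:,:,::-1])
E
```

```text
t: 14.57
tool_pos: [0.6018, -0.0212, 0.2765]
tool_rot: [0.001, 3.141, -0.0]
contact_force: [-0.8, -0.1, -0.1]
opening: 0.0603
grip_force: 0.0
t: 15.32
tool_pos: [0.6019, -0.0212, 0.2763]
tool_rot: [0.001, 3.141, -0.0]
contact_force: [-0.1, 0.2, 0.3]
opening: 0.06
grip_force: 0.0
w8 [{'px': (474.19232177734375, 244.57691955566406), 'r': 14.263590812683105, 'zt': np.float64(0.2009178021489013), 'plane': array([0.64681879, 0.17048742, 0.2009178 ]), 'mean': array([0.64779187, 0.17163393, 0.20005879])}]
w8 [{'px': (260.19744873046875, 192.14649963378906), 'r': 12.286614418029785, 'zt': np.float64(0.18362953288564776), 'plane': array([ 0.60281897, -0.0211653 ,  0.18362953]), 'mean': array([ 0.60351059, -0.021175  ,  0.18253057])}]
t8 [{'px': (201.0, 155.0), 'r': 3.6056511402130127, 'zt': np.float64(0.20089659164377824), 'plane': array([0.64691997, 0.17293223, 0.20089659]), 'mean': array([0.64729331, 0.17292476, 0.20020544])}]
t8 [{'px': (263.9285583496094, 168.64285278320312), 'r': 3.3580071926116943, 'zt': np.float64(0.1848815796970457), 'plane': array([ 0.60245607, -0.02222806,  0.18488158]), 'mean': array([ 0.6026947 , -0.02240042,  0.18329584])}]
```

View pics/c8.png

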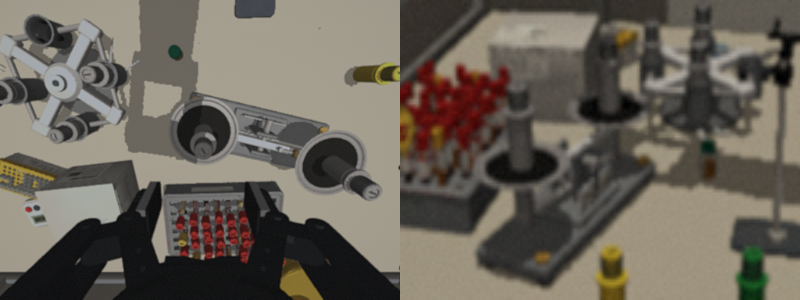

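B's head (0.184, right pan) is down and A's (0.201, left pan) is up. Wrist half: B at (203,147), A at (372,190), empty bucket at (43,28). B is the heavy one, so I grip it again.

```bash
python3 -m handwheel '[{"tx":-0.7,"ty":0,"tz":20,"roll":0},{"tx":0,"ty":0,"tz":30,"roll":0},{"tx":0,"ty":0,"tz":30,"roll":0},{"tx":0,"ty":0,"tz":20,"roll":0},{"tx":0,"ty":0,"tz":8,"roll":0},{"tx":0,"ty":0,"tz":3,"roll":0},{"tx":0,"ty":0,"tz":0,"roll":0},{"tx":0,"ty":0,"tz":0,"roll":0},{"tx":0,"ty":0,"tz":0,"roll":0}]'
python3 - <<'E'
from m import *
im,d,K,E=load('w8');P=cloud(d,K,E);np.set_printoptions(precision=4,suppress=True)
c=np.array([.458,-.253])
for t in('w8','top1'):
    im,d,K,E=load(t);P=cloud(d,K,E);c=np.array([.458,-.253])
    for i in range(4):
        r=np.hypot(P[...,0]-c[0],P[...,1]-c[1]);m=(r<.03)&(P[...,2]>.073)&(P[...,2]<.085);p=P[m]
        s=np.linalg.lstsq(np.c_[2*p[:,:2],np.ones(len(p))],(p[:,:2]**2).sum(1),rcond=None)[0];c=s[:2]
    print(t,c,np.sqrt(s[2]+c@c),len(p),np.median(p[:,2]))
    m=((im.max(2)<60)&(np.hypot(P[...,0]-.458,P[...,1]+.253)<.035)).astype(np.uint8)
    k=max(cv2.findContours(m,0,1)[0],key=cv2.contourArea);e=cv2.fitEllipse(cv2.convexHull(k));print(e,plane(K,E,*e[0],.08))
E
```

```text
t: 16.22
tool_pos: [0.6039, -0.0214, 0.1676]
tool_rot: [0.001, 3.138, -0.001]
contact_force: [-1.0, -0.1, 0.3]
opening: 0.0598
grip_force: 0.0
w8 [ 0.4602 -0.2525] 0.018595449421099777 631 0.07849326987333388
((49.56441116333008, 38.04957962036133), (27.553918838500977, 37.165802001953125), 140.24691772460938) [ 0.4591 -0.2525  0.08  ]
top1 [ 0.4591 -0.2544] 0.018156655526397534 45 0.07847654794522563
((334.1500549316406, 216.62364196777344), (9.268918991088867, 9.561800956726074), 146.962646484375) [ 0.4586 -0.2531  0.08  ]
```

```bash
python3 -m handwheel '[{"tx":0.5,"ty":0,"tz":2,"roll":0},{"tx":0,"ty":0,"tz":0,"roll":0},{"tx":0,"ty":0,"tz":0,"roll":0},{"tx":0,"ty":0,"tz":0,"roll":0}]' && 
python3 -m handwheel '[{"tx":0,"ty":0,"tz":0,"roll":0},{"tx":0,"ty":0,"tz":0,"roll":0},{"tx":0,"ty":0,"tz":0,"roll":0},{"tx":0,"ty":0,"tz":0,"roll":0},{"tx":0,"ty":0,"tz":0,"roll":0},{"tx":0,"ty":0,"tz":0,"roll":0}]' 10 90
```

```text
t: 16.55
tool_pos: [0.6022, -0.0212, 0.1635]
tool_rot: [0.001, 3.141, -0.0]
contact_force: [0.3, -1.1, 0.5]
opening: 0.0602
grip_force: 0.0
t: 17.05
tool_pos: [0.6022, -0.021, 0.1635]
tool_rot: [0.001, 3.141, 0.0]
contact_force: [-0.0, 0.7, 2.3]
opening: 0.0192
grip_force: 87.9
```

```bash
python3 -m handwheel '[{"tx":0,"ty":0,"tz":-5,"roll":0},{"tx":0,"ty":0,"tz":-10,"roll":0},{"tx":0,"ty":0,"tz":-20,"roll":0},{"tx":0,"ty":0,"tz":-30,"roll":0},{"tx":0,"ty":0,"tz":-35,"roll":0},{"tx":0,"ty":0,"tz":-35,"roll":0},{"tx":8,"ty":-8,"tz":-20,"roll":0},{"tx":20,"ty":-20,"tz":0,"roll":0},{"tx":27,"ty":-28,"tz":0,"roll":0},{"tx":27,"ty":-28,"tz":0,"roll":0},{"tx":27,"ty":-28,"tz":0,"roll":0},{"tx":20,"ty":-22,"tz":10,"roll":0}]' && python3 -m handwheel '[{"tx":14,"ty":-15,"tz":15,"roll":0},{"tx":0,"ty":0,"tz":10,"roll":0},{"tx":0,"ty":0,"tz":0,"roll":0},{"tx":0,"ty":0,"tz":0,"roll":0},{"tx":0,"ty":0,"tz":0,"roll":0},{"tx":0,"ty":0,"tz":0,"roll":0}]'
cat > buck.py <<'E'
from m import *
np.set_printoptions(precision=4,suppress=True)
def buck(t):
    im,d,K,E=load(t);P=cloud(d,K,E);c=np.array([.459,-.2527])
    for i in range(4):
        r=np.hypot(P[...,0]-c[0],P[...,1]-c[1]);m=(r<.022)&(r>.012)&(P[...,2]>.075)&(P[...,2]<.085);p=P[m]
        s=np.linalg.lstsq(np.c_[2*p[:,:2],np.ones(len(p))],(p[:,:2]**2).sum(1),rcond=None)[0];c=s[:2]
    print(t,c,np.sqrt(s[2]+c@c),len(p),np.median(p[:,2]))
    m=((im.max(2)<60)&(np.hypot(P[...,0]-.459,P[...,1]+.253)<.03)).astype(np.uint8)
    k=max(cv2.findContours(m,0,1)[0],key=cv2.contourArea);e=cv2.fitEllipse(cv2.convexHull(k));print(e,plane(K,E,*e[0],.08))
E
python3 - <<'E'
from buck import *
shot('wrist','w9');o=ctrl.get_obs();print(o['tool_pos'],o['contact_force']);buck('w9')
shot('top','t9');print(heads('t9',[(.648,.173)],.17))
a=load('w9')[0];b=cv2.resize(load('t9')[0][120:250,190:380],(400,274));b=cv2.copyMakeBorder(b,0,26,0,0,0)
cv2.imwrite('pics/c9.png',np.hstack([cv2.resize(a,(400,300)),b])[:,:,::-1])
E
```

```text
t: 18.05
tool_pos: [0.4718, -0.1568, 0.311]
tool_rot: [0.002, 3.138, -0.005]
contact_force: [0.6, -1.2, -1.6]
opening: 0.0192
grip_force: 88.3
t: 18.55
tool_pos: [0.4599, -0.1696, 0.2843]
tool_rot: [-0.001, 3.14, -0.001]
contact_force: [-0.1, 0.1, -1.8]
opening: 0.019
grip_force: 88.3
[ 0.4598 -0.1696  0.2842] [ 0.1206 -0.8836 -1.6512]
w9 [ 0.4597 -0.2532] 0.01868174187692555 295 0.07907330763532028
((-16.22991180419922, 416.22418212890625), (27.90033721923828, 287.8551940917969), 50.71860122680664) [ 0.9359 -0.6759  0.08  ]
[{'px': (202.0, 156.0), 'r': 3.1623775959014893, 'zt': np.float64(0.1862603751752554), 'plane': array([0.6476, 0.1715, 0.1863]), 'mean': array([0.6485, 0.1716, 0.1848])}]
```

View pics/c9.png

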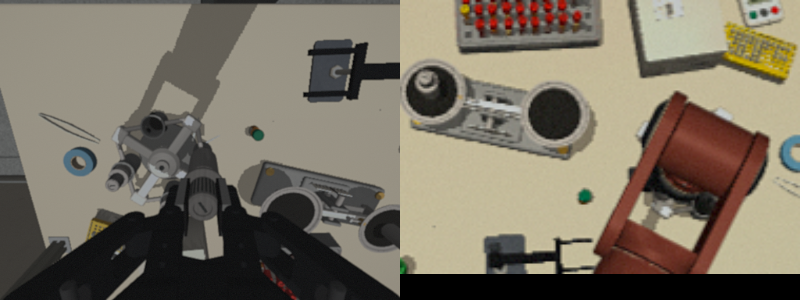

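Wrist half: empty bucket at (154,123), the held load at (202,200). Top half: A stands on the left pan at (428,80), now down. I go over the bucket at (0.459,-0.253).

```bash
python3 -m handwheel '[{"tx":0.5,"ty":-15,"tz":0,"roll":0},{"tx":0.3,"ty":-28,"tz":0,"roll":0},{"tx":0,"ty":-25,"tz":0,"roll":0},{"tx":0,"ty":-15.4,"tz":10,"roll":0},{"tx":0,"ty":0,"tz":25,"roll":0},{"tx":0,"ty":0,"tz":30,"roll":0},{"tx":0,"ty":0,"tz":25,"roll":0},{"tx":0,"ty":0,"tz":18,"roll":0},{"tx":0,"ty":0,"tz":8,"roll":0},{"tx":0,"ty":0,"tz":0,"roll":0},{"tx":0,"ty":0,"tz":0,"roll":0},{"tx":0,"ty":0,"tz":0,"roll":0}]'
python3 - <<'E'
from buck import *
shot('wrist','w10');o=ctrl.get_obs();print(o['tool_pos'],o['tool_rot'],o['contact_force']);buck('w10')
im,d,K,E=load('w10');cv2.imwrite('pics/c10.png',cv2.resize(im[120:384,130:390],(600,600))[:,:,::-1])
E
```

```text
t: 19.65
tool_pos: [0.4591, -0.254, 0.169]
tool_rot: [0.001, 3.139, -0.003]
contact_force: [0.2, -0.7, -0.7]
opening: 0.019
grip_force: 88.5
[ 0.4592 -0.2541  0.1693] [ 0.0009  3.1388 -0.0032] [ 0.1534  0.0933 -1.6163]
w10 [ 0.4596 -0.2537] 0.01870748358359899 381 0.07919602352084432
((277.9197998046875, 678.3955078125), (282.05419921875, 914.022705078125), 177.59463500976562) [ 1.5827 -0.2155  0.08  ]
```

View pics/c10.png

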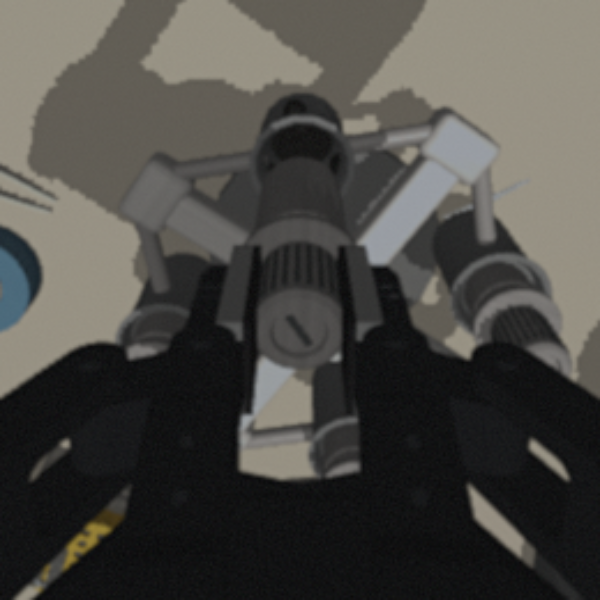

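Crop: the bucket mouth (303,140) lies straight below the load body (303,190), well aligned. Descending.

```bash
python3 -m handwheel '[{"tx":-0.2,"ty":0.3,"tz":8,"roll":0},{"tx":0,"ty":0,"tz":8,"roll":0},{"tx":0,"ty":0,"tz":4,"roll":0},{"tx":0,"ty":0,"tz":2,"roll":0},{"tx":0,"ty":0,"tz":2,"roll":0},{"tx":0,"ty":0,"tz":2,"roll":0},{"tx":0,"ty":0,"tz":0,"roll":0}]' && python3 -m handwheel '[{"tx":0,"ty":0,"tz":2,"roll":0},{"tx":0,"ty":0,"tz":2,"roll":0},{"tx":0,"ty":0,"tz":2,"roll":0},{"tx":0,"ty":0,"tz":0,"roll":0}]'
```

```text
t: 20.28
tool_pos: [0.4581, -0.2531, 0.1407]
tool_rot: [-0.001, -3.141, -0.001]
contact_force: [0.3, -0.2, -2.3]
opening: 0.019
grip_force: 88.5
t: 20.62
tool_pos: [0.458, -0.253, 0.1347]
tool_rot: [-0.001, -3.141, -0.001]
contact_force: [-0.1, -1.2, -2.1]
opening: 0.0189
grip_force: 88.5
```

```bash
python3 -m handwheel '[{"tx":-0.6,"ty":-0.3,"tz":2,"roll":0},{"tx":0,"ty":0,"tz":2,"roll":0},{"tx":0,"ty":0,"tz":2,"roll":0},{"tx":0,"ty":0,"tz":2,"roll":0},{"tx":0,"ty":0,"tz":0,"roll":0}]' && python3 -m handwheel '[{"tx":0,"ty":0,"tz":2,"roll":0},{"tx":0,"ty":0,"tz":2,"roll":0},{"tx":0,"ty":0,"tz":2,"roll":0},{"tx":0,"ty":0,"tz":2,"roll":0},{"tx":0,"ty":0,"tz":0,"roll":0}]'
```

```text
t: 21.03
tool_pos: [0.4587, -0.2535, 0.1266]
tool_rot: [-0.001, -3.141, 0.0]
contact_force: [-0.2, -0.0, -1.4]
opening: 0.0193
grip_force: 88.5
t: 21.45
tool_pos: [0.4587, -0.2535, 0.1187]
tool_rot: [-0.001, -3.141, -0.0]
contact_force: [-0.9, -1.4, 0.3]
opening: 0.0192
grip_force: 88.5
```

```bash
python3 -m handwheel '[{"tx":0,"ty":0,"tz":1,"roll":0},{"tx":0,"ty":0,"tz":1,"roll":0},{"tx":0,"ty":0,"tz":1,"roll":0},{"tx":0,"ty":0,"tz":0,"roll":0}]' && python3 -m handwheel '[{"tx":0,"ty":0,"tz":0.7,"roll":0},{"tx":0,"ty":0,"tz":0,"roll":0}]' && python3 -m handwheel '[{"tx":0,"ty":0,"tz":0.7,"roll":0},{"tx":0,"ty":0,"tz":0,"roll":0}]' && python3 -m handwheel '[{"tx":0,"ty":0,"tz":0.7,"roll":0},{"tx":0,"ty":0,"tz":0,"roll":0}]'
```

```text
t: 21.78
tool_pos: [0.4588, -0.2535, 0.116]
tool_rot: [-0.001, -3.142, 0.0]
contact_force: [-0.3, -0.9, 2.4]
opening: 0.0193
grip_force: 88.6
t: 21.95
tool_pos: [0.4589, -0.2535, 0.1154]
tool_rot: [-0.001, -3.142, 0.0]
contact_force: [-2.0, -0.4, 1.4]
opening: 0.0188
grip_force: 88.6
t: 22.12
tool_pos: [0.4588, -0.2535, 0.1147]
tool_rot: [-0.001, -3.142, -0.0]
contact_force: [-1.2, -0.8, 2.3]
opening: 0.0191
grip_force: 88.6
t: 22.28
tool_pos: [0.4588, -0.2535, 0.114]
tool_rot: [-0.001, -3.142, 0.0]
contact_force: [-0.8, -0.3, 1.8]
opening: 0.0184
grip_force: 88.6
```

```bash
python3 -m handwheel '[{"tx":0,"ty":0,"tz":0.7,"roll":0},{"tx":0,"ty":0,"tz":0,"roll":0}]' && python3 -m handwheel '[{"tx":0,"ty":0,"tz":0.7,"roll":0},{"tx":0,"ty":0,"tz":0,"roll":0}]' && python3 -m handwheel '[{"tx":0,"ty":0,"tz":0.7,"roll":0},{"tx":0,"ty":0,"tz":0,"roll":0}]'
```

```text
t: 22.45
tool_pos: [0.4589, -0.2535, 0.1133]
tool_rot: [-0.001, -3.142, 0.0]
contact_force: [-1.2, -0.0, 2.0]
opening: 0.0187
grip_force: 88.6
t: 22.62
tool_pos: [0.4589, -0.2535, 0.1126]
tool_rot: [0.001, 3.142, -0.0]
contact_force: [-1.4, -0.2, 2.3]
opening: 0.0188
grip_force: 88.6
t: 22.78
tool_pos: [0.4588, -0.2534, 0.1119]
tool_rot: [-0.001, -3.142, -0.0]
contact_force: [-1.7, -0.2, 2.7]
opening: 0.0189
grip_force: 88.6
```

```bash
python3 -m handwheel '[{"tx":0,"ty":0,"tz":0.7,"roll":0},{"tx":0,"ty":0,"tz":0,"roll":0}]'
```

```text
t: 22.95
tool_pos: [0.4588, -0.2534, 0.1112]
tool_rot: [-0.001, -3.141, -0.0]
contact_force: [-1.1, -1.0, 2.5]
opening: 0.0189
grip_force: 88.6
```

```bash
python3 -m handwheel '[{"tx":0,"ty":0,"tz":0.7,"roll":0},{"tx":0,"ty":0,"tz":0,"roll":0}]' && python3 -m handwheel '[{"tx":0,"ty":0,"tz":0.7,"roll":0},{"tx":0,"ty":0,"tz":0,"roll":0}]' && python3 -m handwheel '[{"tx":0,"ty":0,"tz":0.7,"roll":0},{"tx":0,"ty":0,"tz":0,"roll":0}]'
```

```text
t: 23.12
tool_pos: [0.4588, -0.2534, 0.1105]
tool_rot: [-0.001, -3.142, -0.0]
contact_force: [-2.0, 0.6, 1.5]
opening: 0.0188
grip_force: 88.6
t: 23.28
tool_pos: [0.459, -0.2535, 0.1104]
tool_rot: [0.001, 3.141, 0.0]
contact_force: [-2.1, -0.2, 4.4]
opening: 0.0191
grip_force: 88.9
t: 23.45
tool_pos: [0.4592, -0.2535, 0.1104]
tool_rot: [0.001, 3.141, 0.0]
contact_force: [-3.0, 1.8, 7.8]
opening: 0.0188
grip_force: 89.5
```

```bash
python3 -m handwheel '[{"tx":0,"ty":0,"tz":0.7,"roll":0},{"tx":0,"ty":0,"tz":0,"roll":0}]'
```

```text
t: 23.62
tool_pos: [0.4594, -0.2536, 0.1104]
tool_rot: [0.001, 3.141, 0.0]
contact_force: [-3.6, 2.8, 10.9]
opening: 0.0191
grip_force: 89.7
```

Cushion reached at TCP 0.1104, stiffness about 4.6 N/mm. About 2 mm more command gives 20 N.

```bash
python3 -m handwheel '[{"tx":0,"ty":0,"tz":0.7,"roll":0},{"tx":0,"ty":0,"tz":0.7,"roll":0},{"tx":0,"ty":0,"tz":0,"roll":0}]' && python3 -m handwheel '[{"tx":0,"ty":0,"tz":0.7,"roll":0},{"tx":0,"ty":0,"tz":0,"roll":0},{"tx":0,"ty":0,"tz":0,"roll":0},{"tx":0,"ty":0,"tz":0,"roll":0}]'
```

```text
t: 23.87
tool_pos: [0.4599, -0.2538, 0.1104]
tool_rot: [0.001, 3.14, -0.0]
contact_force: [-5.4, 3.3, 17.2]
opening: 0.019
grip_force: 90.4
t: 24.2
tool_pos: [0.4601, -0.2538, 0.1103]
tool_rot: [0.001, 3.14, -0.001]
contact_force: [-6.4, 4.0, 20.3]
opening: 0.019
grip_force: 90.7
```

```bash
python3 -m handwheel '[{"tx":0,"ty":0,"tz":-2,"roll":0},{"tx":0,"ty":0,"tz":-1.9,"roll":0},{"tx":0,"ty":0,"tz":0,"roll":0}]' && python3 -m handwheel '[{"tx":0,"ty":0,"tz":0,"roll":0},{"tx":0,"ty":0,"tz":0,"roll":0},{"tx":0,"ty":0,"tz":0,"roll":0},{"tx":0,"ty":0,"tz":0,"roll":0},{"tx":0,"ty":0,"tz":0,"roll":0},{"tx":0,"ty":0,"tz":-8,"roll":0},{"tx":0,"ty":0,"tz":-20,"roll":0},{"tx":0,"ty":0,"tz":-35,"roll":0},{"tx":0,"ty":0,"tz":-35,"roll":0},{"tx":0,"ty":0,"tz":-30,"roll":0},{"tx":0,"ty":0,"tz":0,"roll":0},{"tx":0,"ty":0,"tz":0,"roll":0}]' 55
python3 - <<'E'
from m import *
shot('wrist','w11');shot('top','t11');shot('side','s11')
print(heads('w11',[(.459,-.253)],.11),heads('s11',[(.459,-.253)],.11))
print(heads('t11',[(.648,.173)],.17))
a=cv2.resize(load('w11')[0],(400,300));b=cv2.resize(load('s11')[0][140:290,160:360],(400,300))
cv2.imwrite('pics/c11.png',np.hstack([a,b])[:,:,::-1])
E
```

```text
t: 24.45
tool_pos: [0.4589, -0.2535, 0.1104]
tool_rot: [0.001, 3.141, -0.0]
contact_force: [-0.9, 0.8, 3.9]
opening: 0.0191
grip_force: 89.0
t: 25.45
tool_pos: [0.4601, -0.2543, 0.2418]
tool_rot: [0.001, 3.137, -0.006]
contact_force: [-0.1, 0.6, -0.7]
opening: 0.0553
grip_force: 0.0
[{'px': (260.7391357421875, 184.13043212890625), 'r': 11.415115356445312, 'zt': np.float64(0.1305284279255562), 'plane': array([ 0.45990261, -0.25416766,  0.13052843]), 'mean': array([ 0.46045124, -0.25417486,  0.12960342])}] [{'px': (291.5, 167.0), 'r': 2.6926822662353516, 'zt': np.float64(0.13041963618505248), 'plane': array([ 0.4571574 , -0.24892818,  0.13041964]), 'mean': array([ 0.45816095, -0.25038382,  0.12935943])}]
[{'px': (202.0, 156.5), 'r': 3.6401548385620117, 'zt': np.float64(0.18456174118290286), 'plane': array([0.64642111, 0.17171755, 0.18456174]), 'mean': array([0.64745376, 0.17218249, 0.18290419])}]
```

View pics/c11.png

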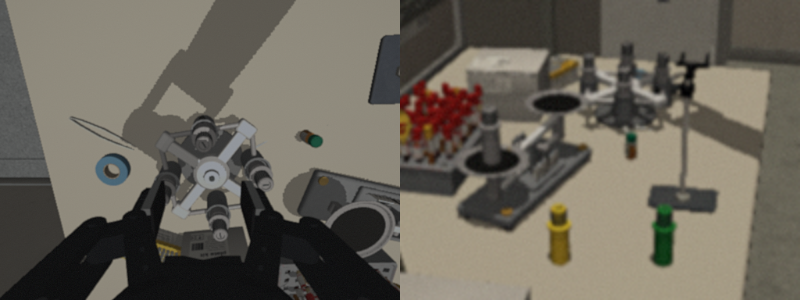

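The load is seated in the bucket (wrist half (204,132), top 0.1305, so 37.5 mm below the rim). A stands on the left pan at side (487,130), and the vial, yellow and green are in place. Handing in.

```bash
python3 -c "
from station import ctrl
print(ctrl.finish_job())"
```

```text
the job is handed in; nothing more can be done
None
```

Job handed in: the right pan dropped, so load_b is the heavier; it was pushed home in the empty bucket at about 20 N and released, with the lighter load_a left standing on the left pan (about 25 s used).

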